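# Run the steel ball up the tester's ramp into its catch

### The arm

A 7-joint arm with a two-finger parallel gripper is mounted at the origin on a cart in front of the work surface, level with it; the furniture and walls round the work are solid. World frame = base frame: x ahead of the robot, y to its left, z up, the work surface at z = 0. Lengths are in m, angles in rad, forces in N, time in s.
With the tool pointing down it reaches from about 0.4 to 0.85 m from the base axis. Payload 4.4 kg.
Tool frame: the origin (TCP) lies on the front face of the gripper's body, between the roots of the fingers; the fingertips stand 97 mm ahead of it and the grasp point (between the pads) lies 78 mm ahead of it; z points along the fingers, y is the line along which they close (so a half turn about z gives the same grasp; the last joint's range is limited). The gripper opens to 94 mm and grips with 3 to 60 N. Pads are 16 mm wide; open, the fingers measure 119 mm over their backs; the gripper's body (75 mm by 177 mm) begins 78 mm behind the grasp point.
Start: joints at [1.145, 0.628, 0.038, 1.517, -0.027, 0.996, -0.02], TCP at [0.229, -0.608, 0.303] pointing down, gripper open.
Joint ranges: [-3.06, 3.06], [-0.37, 2.12], [-1.25, 1.32], [0.18, 2.47], [-1.1, 4.24], [0.23, 1.98], [-2.94, 2.94]. Speed limits (rad/s): [2.57, 2.57, 3.14, 3.14, 3.14, 3.14, 3.14].

### API

Orientations are given as a rotation vector (axis times angle).
In Python, from rig import robot, eyes, finish_job gives the robot as it stands. The module is installed in compiled form; this text tells all that it offers.
- The arm moves only by the tool step_arm, never from a script. Its argument "targets" is a list of rows, each a list of 7 numbers: the shift along the tool's x, y, z each as a share of 0.25 m, from -1 to 1, then the turn, a rotation vector about the tool's x, y, z each as a share of pi rad, from -1 to 1, then the opening in per cent of the stroke, from 0 (shut) to 100 (fully open). A call has exactly 10 rows; each row shifts and turns the commanded pose from where the row before left it, along the tool's axes as they then stand; what a row does not reach is not made up. A row lasts 1/10 s, in which the tool goes at most 50 mm and 8.59 degrees, less where a joint would pass 70% of its speed; a pose out of reach is approached as far as the arm can. A call with a number of a shift or a turn outside -1 to 1 is refused whole. A call with a gripper value outside its range is refused whole. The fingers move at their own pace and stop on an object; "force" is the grip in N (left out, the last holds). Time passes only in rows, so rows that do not move let the fingers close, or fill a call up. It gives the time, the measured TCP pose, the force, the opening and the grip force at its end, in the units of the state.
- robot.observe(): the state, without advancing time (a new reading comes with each control period).
- eyes.snapshot(name): name is "side" or "top"; returns (picture, depth): 480x640x3 uint8, blue, green, red; 480x640 float32, m along the optical axis (not along the pixel's ray), 0 where there is no reading.
- eyes.camera_info(name): a dict with "fx", "fy", "cx", "cy" (pixels), "R" (3x3) and "t" (3): a world point X has camera coordinates R X + t. Camera axes: x right, y down, z forward; pixel columns grow to the right and rows downward; lengths in m; the calibration is good to about 2 mm. A picture is of the moment at which its call begins. camera_info takes no time and is no camera call.
- finish_job(): hands the job in; it is judged then, once.
The state is a dict: "clock": time; "joints": joint angles; "joint_velocities": joint speeds; "joint_efforts": joint torques, N m; "ee_pos": TCP position; "eef_rot": TCP orientation; "contact_force": force on the tool from outside, world axes, zero at the start; "moment": the same for the moment, N m; "opening": finger opening in m; "gripper_force": force on a finger pad.
Only numpy, scipy, OpenCV 4.12 (cv2) and the standard library are available. Lean on these libraries where they do the work, as an engineer would, in place of code of your own. Each camera call takes 0.05 s, during which the arm holds its last target. There are 200 camera calls.

### The job

The steel ball of the rolling-ball tester is lying in the level run-out after a test. Without gripping or lifting it, push it with the fingertips along the channel and up the sloped gutter, over the sprung catch to the stop at the top, so that the catch snaps up behind it and it stays there and does not roll back when you take the hand away. Do not disturb the things standing round the tester.

Things in the scene. Friction and masses are not known exactly. Their poses are not given: they have to be found in the camera images.
- tester: Rolling-ball tester, fixed: grey base plate 290 x 90 mm with a straight aluminium channel along its middle, flat floor 28 mm wide, walls 3 mm thick and 8 mm high. Origin: middle of the underside, on the worktop; x along the channel, uphill; z up. Level run-out from x = -142 to -30 mm, floor 16 mm above the worktop, 9 mm high rubber buffer at its end; then the ramp. Release lever beside the catch: not needed.
- foot (a point): Foot of the ramp: middle of the channel floor where the level run-out ends (x = -30 mm on the tester) and the slope begins. x axis straight up the slope, z square off the sloping floor. The ramp rises at 21.5 degrees for 172 mm to a padded stop block 20 mm above the floor, its top 100 mm above the worktop.
- seat (a point): Where the centre of the ball is when it is parked between catch and stop: 155.5 mm up the slope from the foot and 15 mm off the channel floor.
- ball_center (a point): Centre of the loose polished steel ball, 30 mm diameter, 110 g. It starts at rest on the floor of the run-out, its centre 15 mm above that floor and 7 mm above the tops of the walls, and rolls freely in the channel (friction about 0.3) with about 1 mm of play to the sides.
- catch (a joint): Sprung steel tongue, 8 mm wide, in the middle of the ramp floor, hinged at its lower end; its upper tip stands 5 mm above the floor, 144 mm up the slope from the foot. 0 = up (at rest), about 0.22 rad = pressed flush by the ball rolling over it uphill, which takes a few newtons at most. Springs up by itself behind the ball when the ball is within about 2 mm of the stop, and bars its way down.
- tape_roll: Roll of cream label tape, 68 mm diameter, 19 mm high, lying flat on the worktop beside the middle of the tester; origin centre of its underside. Not to be disturbed.
- marker: Black-capped marker pen, 138 mm long, 18 mm thick, lying on the worktop beside the upper half of the ramp; origin under its middle, its length along its own y. Not to be disturbed.
- weighing_bottle: Glass weighing bottle with knob lid, 39 mm diameter, 59 mm high, standing beside the upper end of the ramp; origin centre of its underside. Not to be disturbed.
- ball: The same ball as a body; its origin is a point on its surface and turns with it as it rolls, so go by ball_center.
Not all that is in view belongs to the job. Leave any turquoise or yellow look-alike of the ball alone.

How it is judged:
By the outcome, as a careful person would: the job done as asked, in the order asked, and still so for the second after the job is handed in, with the robot touching nothing.
It also fails if it takes over 42 s, if anything falls off the work surface, if the arm or the gripper's body presses on something with over 40 N, if the wrist force passes 120 N, or if a joint passes its speed limit or range.

## Working session

There is one attempt and no reset: what is moved stays moved. The work goes in short steps, Python scripts to look and compute and a tool call to move; the robot and the scene stay as the last step left them, time stands still between calls to the robot, and variables do not carry over. Pictures are saved under pics/ and viewed, at most 10 in all, crops included, and the job is handed in when it is done.

Besides the shell and the picture viewer there is one more tool, called after "Request:" as name(argument=value, ...), one argument or row to a line, values as JSON. step_arm: Moves the arm, as the interface text tells. Shift numbers are shares of 0.25 m and turn numbers shares of pi rad, none past 1 either way. Its arguments: {"type":"object","properties":{"targets":{"type":"array"},"force":{"type":"number"}},"required":["targets"]}

```bash
mkdir -p pics; python3 - <<'E'
from rig import robot, eyes
import cv2,numpy as np
s=robot.observe(); print({k:np.round(v,3) for k,v in s.items()})
for n in("top","side"):
    p,d=eyes.snapshot(n); cv2.imwrite(f"pics/{n}0.png",p); np.save(f"{n}0.npy",d)
    print(n,{k:np.round(v,4).tolist() for k,v in eyes.camera_info(n).items()})
E
```

```text
{'clock': np.float64(0.0), 'joints': array([ 1.145,  0.629,  0.038,  1.518, -0.027,  0.996, -0.02 ]), 'joint_velocities': array([-0.   , -0.001,  0.001,  0.001, -0.001,  0.001,  0.001]), 'joint_efforts': array([-1.0000e-03, -5.4972e+01,  1.1430e+00, -1.8663e+01, -5.2000e-02,
        2.4000e-02,  0.0000e+00]), 'ee_pos': array([ 0.229, -0.608,  0.302]), 'eef_rot': array([-3.089e+00, -5.620e-01,  1.000e-03]), 'contact_force': array([ 0.936, -0.791, -0.314]), 'moment': array([-0.065,  0.01 ,  0.03 ]), 'gripper_force': np.float64(0.0), 'opening': np.float64(0.094)}
top {'fx': 535.1475, 'fy': 535.1475, 'cx': 315.9978, 'cy': 236.352, 'R': [[-0.0103, -0.9996, 0.028], [-0.9926, 0.0068, -0.1215], [0.1212, -0.029, -0.9922]], 't': [0.3498, 0.5406, 0.8744]}
side {'fx': 539.1066, 'fy': 539.1066, 'cx': 316.2338, 'cy': 240.5694, 'R': [[0.9503, -0.3114, -0.0009], [-0.1531, -0.4647, -0.8721], [0.2712, 0.8289, -0.4892]], 't': [-0.412, 0.3095, 0.4398]}
```

View pics/top0.png

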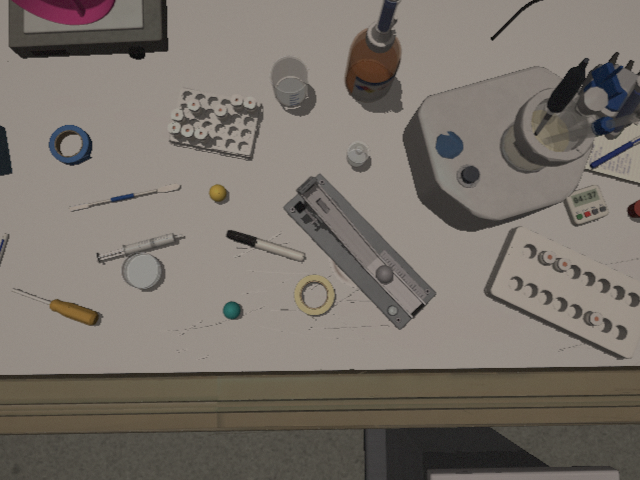

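View pics/side0.png

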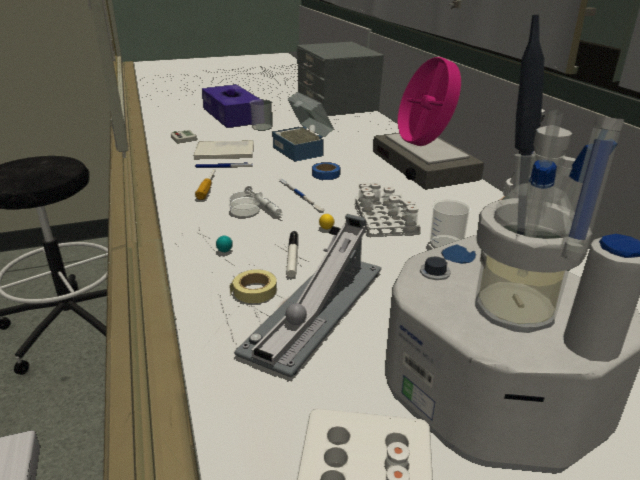

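Top view: grey ball at (385,273) in the channel; the tester runs from (418,310), the run-out end, to (312,185), the stop. Side view: ball at (296,313). It could be confused with the yellow ball at top (218,193), the turquoise ball at (232,310) or the plate screw at (393,311). I choose the grey steel ball in the channel and check it in a crop.

```bash
cat > h.py <<'E'
import numpy as np, cv2
from rig import robot, eyes
def P(n):
    c=eyes.camera_info(n); K=np.array([[c['fx'],0,c['cx']],[0,c['fy'],c['cy']],[0,0,1]]); return K,np.array(c['R']),np.array(c['t'])
def tri(a,b):
    M=[]
    for n in("top","side"):
        K,R,t=P(n); M.append(K@np.c_[R,t])
    X=cv2.triangulatePoints(M[0],M[1],np.float64(a).reshape(2,1),np.float64(b).reshape(2,1)).ravel(); return X[:3]/X[3]
def onz(n,uv,z):
    K,R,t=P(n); r=R.T@np.linalg.inv(K)@[uv[0],uv[1],1]; o=-R.T@t; return o+r*(z-o[2])/r[2]
def cloud(n,d):
    K,R,t=P(n); v,u=np.mgrid[:480,:640]; p=np.stack([(u-K[0,2])/K[0,0]*d,(v-K[1,2])/K[1,1]*d,d],-1); return (p-t)@R
def pix(n,X):
    K,R,t=P(n); q=K@(R@np.asarray(X)+t); return q[:2]/q[2]
E
python3 - <<'E'
from h import *
p=cv2.imread("pics/top0.png"); cv2.imwrite("pics/topc.png",cv2.resize(p[165:335,270:450],None,fx=3.5,fy=3.5,interpolation=cv2.INTER_CUBIC)[:600])
p=cv2.imread("pics/side0.png"); cv2.imwrite("pics/sidec.png",cv2.resize(p[205:380,225:395],None,fx=3.4,fy=3.4,interpolation=cv2.INTER_CUBIC))
print(tri((384.5,273),(296,313)))
E
```

```text
[0.48030872 0.23150821 0.03234969]
```

View pics/topc.png

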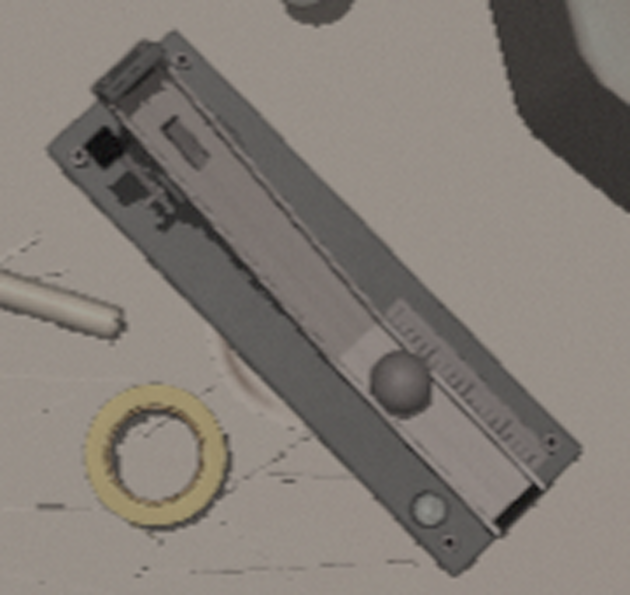

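View pics/sidec.png

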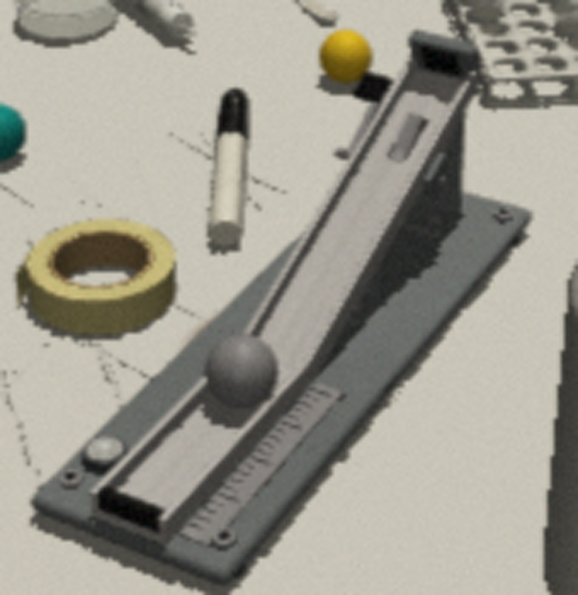

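The crops show the grey steel ball in the run-out channel near the ramp foot, at top crop (402,382) and side crop (240,370). The catch slot is at top crop (187,143) and the stop at (130,70). Next I fit the tester's pose.

```bash
cat >> h.py <<'E'
def fit():
    from scipy.optimize import least_squares
    T=lambda a:(a[0]/3.5+270-.4,a[1]/3.5+165-.4); S=lambda a:(a[0]/3.4+225-.4,a[1]/3.4+205-.4)
    obs=[("top",T((581,450)),-1,-1),("top",T((455,576)),-1,1),("top",T((50,150)),1,1),("top",T((175,30)),1,-1),
         ("side",S((35,503)),-1,1),("side",S((232,580)),-1,-1),("side",S((530,214)),1,-1)]
    def f(q):
        x,y,a,z=q; R=np.array([[np.cos(a),-np.sin(a)],[np.sin(a),np.cos(a)]])
        return np.concatenate([pix(n,np.r_[R@[.145*i,.045*j]+[x,y],z])-uv for n,uv,i,j in obs])
    return least_squares(f,[.53,.28,.7,.01])
E
python3 - <<'E'
from h import *
r=fit(); print(r.x.round(4),r.fun.round(1)); x,y,a,z=r.x
def loc(w): 
    d=np.array(w[:2])-[x,y]; return np.cos(a)*d[0]+np.sin(a)*d[1],-np.sin(a)*d[0]+np.cos(a)*d[1],w[2]
b=tri((384.5,273),(296,313)); print(b,loc(b))
u=np.array([np.cos(a),np.sin(a)])
s=np.r_[np.array([x,y])+u*(-.03+.1555*np.cos(.3752)-.015*np.sin(.3752)),.016+.1555*np.sin(.3752)+.015*np.cos(.3752)]
print("seat",s)
# ball by hough in both
for n,c in(("top",(385,273)),("side",(296,313))):
    g=cv2.cvtColor(cv2.imread(f"pics/{n}0.png"),7-1)[c[1]-25:c[1]+25,c[0]-25:c[0]+25]
    g=cv2.resize(g,None,fx=4,fy=4,interpolation=2); h=cv2.HoughCircles(g,cv2.HOUGH_GRADIENT,1,200,param1=80,param2=12,minRadius=24,maxRadius=55)
    print(n,None if h is None else h[0][0]/4+[c[0]-25,c[1]-25,0])
# objects via depth cloud
C=cloud("top",np.load("top0.npy"))
for nm,uv in(("tape",(332,295)),("bottle",(357,155)),("pen",(240,237)),("pen2",(300,257)),("stop",T) if 0 else ("stop",(307,186)),("ball",(385,273))):
    print(nm,C[uv[1],uv[0]].round(3),np.round(loc(C[uv[1],uv[0]]),3))
E
```

```text
[0.5224 0.271  0.7565 0.0088] [ 1.2 -0.7  0.2  0.3 -2.1 -0.1 -0.4 -0.9 -1.3  0.4 -0.4  0.8  1.3 -0.4]
[0.48030872 0.23150821 0.03234969] (np.float64(-0.0576642259028061), np.float64(0.00016790584982372472), np.float64(0.03234969023393541))
seat [0.60176398 0.34590897 0.08694083]
top [385.375 274.125  10.   ]
side [293.625      319.375       11.64999962]
tape [0.445 0.319 0.018] [-0.023  0.088  0.018]
bottle [0.68  0.275 0.042] [ 0.117 -0.106  0.042]
pen [0.545 0.474 0.017] [0.156 0.132 0.017]
pen2 [0.51  0.372 0.018] [0.06  0.082 0.018]
stop [0.615 0.361 0.097] [0.129 0.001 0.097]
ball [0.48  0.233 0.047] [-0.057  0.002  0.047]
```

```bash
cat > w.py <<'E'
from h import *
from scipy.spatial.transform import Rotation as Ro
F=np.array([0.5224,0.2710,0.7565])
def W(lx,ly,z): 
    c,s=np.cos(F[2]),np.sin(F[2]); return np.array([F[0]+c*lx-s*ly,F[1]+s*lx+c*ly,z])
def loc(w):
    c,s=np.cos(F[2]),np.sin(F[2]); d=np.array(w[:2])-F[:2]; return np.array([c*d[0]+s*d[1],-s*d[0]+c*d[1],w[2]])
E
python3 - <<'E'
from w import *
C=np.concatenate([cloud("top",np.load("top0.npy"))[np.load("top0.npy")>0],cloud("side",np.load("side0.npy"))[np.load("side0.npy")>0]])
for y0 in np.arange(-.6,.3,.1):
    m=(C[:,1]>y0)&(C[:,1]<y0+.1)
    print(round(y0,1),[round(float(C[m&(C[:,0]>x)&(C[:,0]<x+.05),2].max(initial=-1)),2) for x in np.arange(.3,.7,.05)])
s=robot.observe();R=Ro.from_rotvec(s['eef_rot']); print(R.as_matrix().round(3))
T=R.as_matrix(); a0=np.arctan2(T[1,0],T[0,0]); print("turn deg",np.degrees(F[2]-a0))
g=W(-.105,0,.123); print("goal",g, "via",W(-.105,0,.2))
# tool shift in start frame to via (0.44,-0.15,.3)
print(T.T@(np.array([.43,-.2,.3])-s['ee_pos'])/.25)
E
```

```text
-0.6 [-1.0, -1.0, -1.0, -1.0, -1.0, -1.0, -1.0, -1.0]
-0.5 [-1.0, -1.0, -1.0, -1.0, -1.0, -1.0, -1.0, -1.0]
-0.4 [-1.0, -1.0, -1.0, -1.0, -1.0, -1.0, -1.0, -1.0]
-0.3 [0.01, 0.0, -1.0, 0.0, 0.01, 0.03, 0.03, 0.02]
-0.2 [0.04, 0.06, 0.06, 0.04, 0.04, 0.02, 0.02, 0.03]
-0.1 [0.04, 0.06, 0.06, 0.06, 0.06, 0.14, 0.36, 0.36]
-0.0 [0.04, 0.01, 0.04, 0.04, 0.04, 0.15, 0.37, 0.43]
0.1 [0.04, 0.01, 0.03, 0.03, 0.01, 0.15, 0.16, 0.15]
0.2 [0.04, 0.02, 0.03, 0.05, 0.05, 0.06, 0.02, 0.06]
[[ 0.936  0.352 -0.001]
 [ 0.352 -0.936  0.002]
 [ 0.    -0.002 -1.   ]]
turn deg 22.728034739164247
goal [0.44603951 0.19893007 0.123     ] via [0.44603951 0.19893007 0.2       ]
[ 1.32800993 -1.24388924  0.00955927]
```

Request:
step_arm(
  targets=[
    [0.13, -0.12, 0, 0, 0, 0, 0],
    [0.13, -0.12, 0, 0, 0, 0, 0],
    [0.13, -0.12, 0, 0, 0, 0, 0],
    [0.13, -0.12, 0, 0, 0, 0, 0],
    [0.13, -0.12, 0, 0, 0, 0, 0],
    [0.13, -0.12, 0, 0, 0, 0, 0],
    [0.13, -0.12, 0, 0, 0, 0, 0],
    [0.13, -0.12, 0, 0, 0, 0, 0],
    [0.13, -0.12, 0, 0, 0, 0, 0],
    [0.13, -0.12, 0, 0, 0, 0, 0],
  ],
  force=20,
)

```text
clock: 1.1
ee_pos: [0.4278, -0.2115, 0.3026]
eef_rot: [-3.091, -0.562, 0.0]
contact_force: [1.0, 0.3, 0.1]
opening: 0.0172
gripper_force: 0.0
```

```bash
cat > n.py <<'E'
from w import *
import sys
s=robot.observe(); T=Ro.from_rotvec(s['eef_rot']).as_matrix(); g=np.array(eval(sys.argv[1]))
print("t",round(s['clock'],2),"pos",s['ee_pos'].round(4),"loc",loc(s['ee_pos']).round(4),"yaw err",round(np.degrees(F[2]-np.arctan2(T[1,0],T[0,0])),2),"tilt",T[2].round(4),"F",s['contact_force'].round(1),"op",round(s['opening'],4))
print("shift units in tool",(T.T@(g-s['ee_pos'])/.25).round(3))
E
python3 n.py "[.43,.12,.28]"
```

```text
t 1.1 pos [ 0.4278 -0.2115  0.3026] loc [-0.3999 -0.286   0.3026] yaw err 22.74 tilt [-2.e-04 -1.e-04 -1.e+00] F [1.  0.3 0.1] op 0.0172
shift units in tool [ 0.475 -1.238  0.09 ]
```

Request:
step_arm(
  targets=[
    [0.065, -0.175, 0, 0, 0, 0, 0],
    [0.065, -0.175, 0, 0, 0, 0, 0],
    [0.065, -0.175, 0, 0, 0, 0, 0],
    [0.065, -0.175, 0, 0, 0, 0, 0],
    [0.065, -0.175, 0, 0, 0, 0, 0],
    [0.065, -0.175, 0, 0, 0, 0, 0],
    [0.065, -0.175, 0, 0, 0, 0, 0],
    [0, 0, 0, 0, 0, -0.0421, 0],
    [0, 0, 0, 0, 0, -0.0421, 0],
    [0, 0, 0, 0, 0, -0.0421, 0],
  ],
)

```text
clock: 2.1
ee_pos: [0.4257, 0.1142, 0.3024]
eef_rot: [2.915, 1.171, -0.001]
contact_force: [0.2, -0.0, -0.5]
opening: 0.0004
gripper_force: 0.0
```

```bash
python3 n.py "W(-.105,0,.15)"
```

```text
t 2.1 pos [0.4257 0.1142 0.3024] loc [-0.1779 -0.0477  0.3024] yaw err -0.42 tilt [-7.e-04 -3.e-04 -1.e+00] F [ 0.2 -0.  -0.5] op 0.0004
shift units in tool [ 0.294 -0.188  0.61 ]
```

Request:
step_arm(
  targets=[
    [0.1, -0.063, 0, 0, 0, 0.0023, 0],
    [0.1, -0.063, 0, 0, 0, 0, 0],
    [0.094, -0.062, 0, 0, 0, 0, 0],
    [0, 0, 0.12, 0, 0, 0, 0],
    [0, 0, 0.12, 0, 0, 0, 0],
    [0, 0, 0.12, 0, 0, 0, 0],
    [0, 0, 0.12, 0, 0, 0, 0],
    [0, 0, 0.12, 0, 0, 0, 0],
    [0, 0, 0.01, 0, 0, 0, 0],
    [0, 0, 0, 0, 0, 0, 0],
  ],
)

```text
clock: 3.1
ee_pos: [0.4474, 0.1979, 0.1499]
eef_rot: [2.923, 1.15, -0.003]
contact_force: [0.2, 0.8, 0.2]
opening: 0.0003
gripper_force: 0.0
```

```bash
python3 n.py "W(-.1,0,.123)"; python3 - <<'E'
from h import *
p,d=eyes.snapshot("side"); cv2.imwrite("pics/side1.png",cv2.resize(p[150:400,180:430],(600,600),interpolation=2))
E
```

```text
t 3.1 pos [0.4474 0.1979 0.1499] loc [-0.1047 -0.0016  0.1499] yaw err 0.41 tilt [-1.7e-03 -5.0e-04 -1.0e+00] F [0.2 0.8 0.2] op 0.0003
shift units in tool [ 0.019 -0.007  0.108]
```

View pics/side1.png

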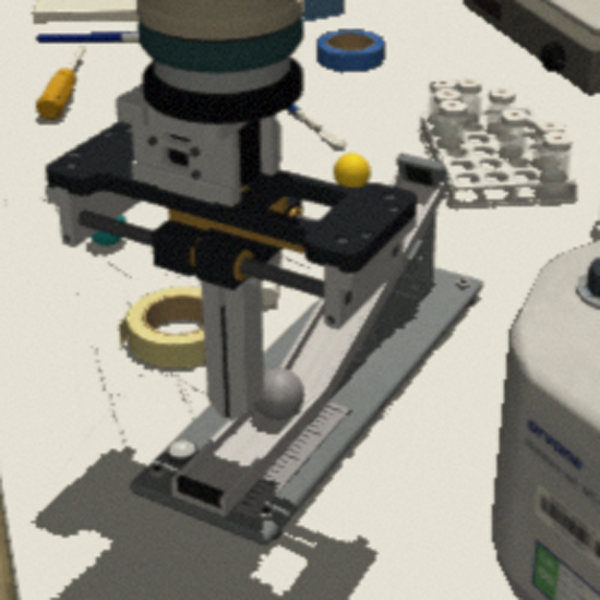

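The closed fingers at (235,330) stand over the channel just behind the ball at (280,395). They are well aligned, so I lower them and begin pushing.

Request:
step_arm(
  targets=[
    [0, -0.006, 0.036, 0, 0, -0.0023, 0],
    [0, 0, 0.036, 0, 0, 0, 0],
    [0, 0, 0.036, 0, 0, 0, 0],
    [0, 0, 0, 0, 0, 0, 0],
    [0.012, 0, 0, 0, 0, 0, 0],
    [0.012, 0, 0, 0, 0, 0, 0],
    [0.012, 0, 0, 0, 0, 0, 0],
    [0.012, 0, 0, 0, 0, 0, 0],
    [0.012, 0, 0, 0, 0, 0, 0],
    [0.012, 0, 0, 0, 0, 0, 0],
  ],
)

```text
clock: 4.15
ee_pos: [0.46, 0.2117, 0.1233]
eef_rot: [-2.919, -1.16, -0.0]
contact_force: [0.6, -0.2, -0.8]
opening: 0.0003
gripper_force: 0.0
```

```bash
python3 n.py "W(-.056,0,.123)"
```

```text
t 4.15 pos [0.46   0.2117 0.1233] loc [-0.086  -0.0003  0.1233] yaw err -0.0 tilt [ 3.e-04  1.e-04 -1.e+00] F [ 0.6 -0.2 -0.8] op 0.0003
shift units in tool [ 0.12  -0.001  0.001]
```

Request:
step_arm(
  targets=[
    [0.012, 0, 0, 0, 0, 0, 0],
    [0.012, 0, 0, 0, 0, 0, 0],
    [0.012, 0, 0, 0, 0, 0, 0],
    [0.012, 0, 0, 0, 0, 0, 0],
    [0.012, 0, 0, 0, 0, 0, 0],
    [0.012, 0, 0, 0, 0, 0, 0],
    [0.012, 0, 0, 0, 0, 0, 0],
    [0.012, 0, 0, 0, 0, 0, 0],
    [0.012, 0, 0, 0, 0, 0, 0],
    [0.012, 0, 0, 0, 0, 0, 0],
  ],
)

```text
clock: 5.15
ee_pos: [0.4817, 0.2322, 0.1232]
eef_rot: [2.919, 1.16, -0.0]
contact_force: [0.1, 0.2, 1.3]
opening: 0.0006
gripper_force: 0.7
```

```bash
python3 n.py "W(.0862,0,.1789)"; python3 - <<'E'
from h import *
p,d=eyes.snapshot("side"); cv2.imwrite("pics/side2.png",cv2.resize(p[200:380,220:400],(600,600),interpolation=2))
E
```

```text
t 5.15 pos [0.4817 0.2322 0.1232] loc [-0.0562 -0.0003  0.1232] yaw err -0.0 tilt [-1.e-04  0.e+00 -1.e+00] F [0.1 0.2 1.3] op 0.0006
shift units in tool [ 0.57  -0.001 -0.223]
```

View pics/side2.png

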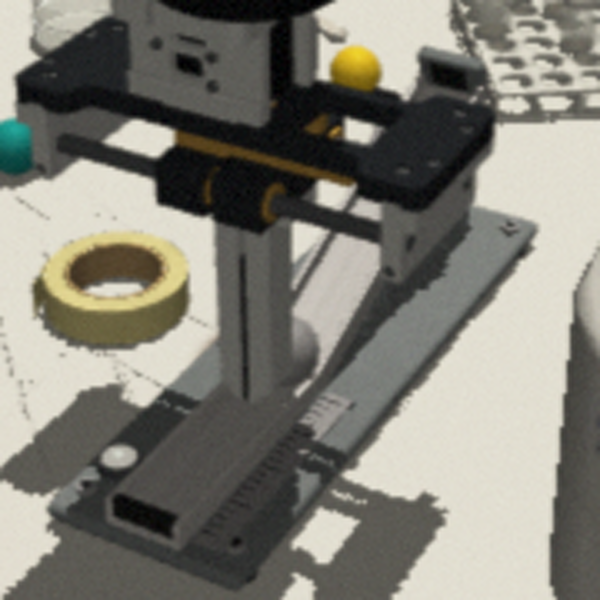

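The ball shows just ahead of the fingertips at (300,350), at the foot of the ramp. I push on up the slope.

Request:
step_arm(
  targets=[
    [0.016, 0, -0.0063, 0, 0, 0, 0],
    [0.016, 0, -0.0063, 0, 0, 0, 0],
    [0.016, 0, -0.0063, 0, 0, 0, 0],
    [0.016, 0, -0.0063, 0, 0, 0, 0],
    [0.016, 0, -0.0063, 0, 0, 0, 0],
    [0.016, 0, -0.0063, 0, 0, 0, 0],
    [0.016, 0, -0.0063, 0, 0, 0, 0],
    [0.016, 0, -0.0063, 0, 0, 0, 0],
    [0.016, 0, -0.0063, 0, 0, 0, 0],
    [0.016, 0, -0.0063, 0, 0, 0, 0],
  ],
)

```text
clock: 6.2
ee_pos: [0.5109, 0.2598, 0.1391]
eef_rot: [2.919, 1.16, 0.0]
contact_force: [-1.4, -2.0, 0.7]
opening: 0.0004
gripper_force: 1.4
```

Request:
step_arm(
  targets=[
    [0.016, 0, -0.0063, 0, 0, 0, 0],
    [0.016, 0, -0.0063, 0, 0, 0, 0],
    [0.016, 0, -0.0063, 0, 0, 0, 0],
    [0.016, 0, -0.0063, 0, 0, 0, 0],
    [0.016, 0, -0.0063, 0, 0, 0, 0],
    [0.016, 0, -0.0063, 0, 0, 0, 0],
    [0.016, 0, -0.0063, 0, 0, 0, 0],
    [0.016, 0, -0.0063, 0, 0, 0, 0],
    [0.016, 0, -0.0063, 0, 0, 0, 0],
    [0.016, 0, -0.0063, 0, 0, 0, 0],
  ],
)

```text
clock: 7.2
ee_pos: [0.54, 0.2872, 0.1548]
eef_rot: [2.919, 1.16, 0.0]
contact_force: [-1.6, -1.7, 1.2]
opening: 0.0009
gripper_force: 1.4
```

```bash
python3 n.py "W(.0862,0,.1789)"; python3 - <<'E'
from h import *
p,d=eyes.snapshot("side"); a=p[170:350,220:400]; p,d=eyes.snapshot("top"); b=p[160:340,260:440]
cv2.imwrite("pics/both3.png",cv2.resize(np.hstack([a,b]),(800,400),interpolation=2))
E
```

```text
t 7.2 pos [0.54   0.2872 0.1548] loc [ 0.024  -0.0003  0.1548] yaw err -0.0 tilt [ 0.  0. -1.] F [-1.6 -1.7  1.2] op 0.0009
shift units in tool [ 0.249 -0.001 -0.096]
```

View pics/both3.png

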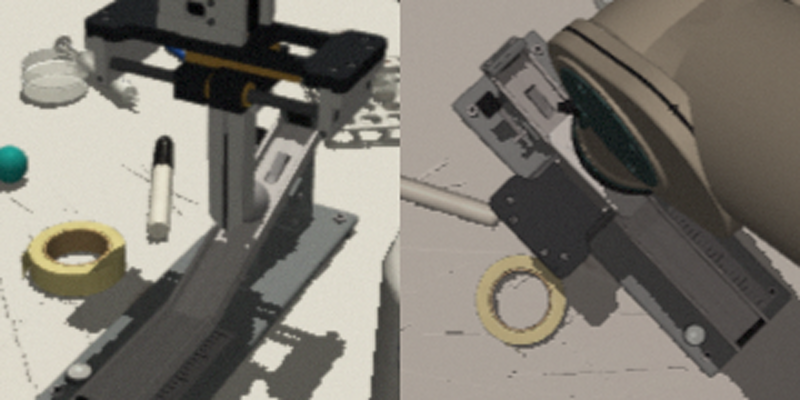

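The side view shows the ball at (258,200), on the ramp ahead of the fingers, with a push force of about 2.4 N. I continue.

Request:
step_arm(
  targets=[
    [0.016, 0, -0.0063, 0, 0, 0, 0],
    [0.016, 0, -0.0063, 0, 0, 0, 0],
    [0.016, 0, -0.0063, 0, 0, 0, 0],
    [0.016, 0, -0.0063, 0, 0, 0, 0],
    [0.016, 0, -0.0063, 0, 0, 0, 0],
    [0.016, 0, -0.0063, 0, 0, 0, 0],
    [0.016, 0, -0.0063, 0, 0, 0, 0],
    [0.016, 0, -0.0063, 0, 0, 0, 0],
    [0.016, 0, -0.0063, 0, 0, 0, 0],
    [0.016, 0, -0.0063, 0, 0, 0, 0],
  ],
)

```text
clock: 8.3
ee_pos: [0.5691, 0.3146, 0.1706]
eef_rot: [2.919, 1.16, -0.0]
contact_force: [-2.4, -1.8, 0.9]
opening: 0.0002
gripper_force: 1.4
```

Request:
step_arm(
  targets=[
    [0.009, 0, -0.0035, 0, 0, 0, 0],
    [0.009, 0, -0.0035, 0, 0, 0, 0],
    [0.009, 0, -0.0035, 0, 0, 0, 0],
    [0.009, 0, -0.0035, 0, 0, 0, 0],
    [0.009, 0, -0.0035, 0, 0, 0, 0],
    [0.009, 0, -0.0035, 0, 0, 0, 0],
    [0.009, 0, -0.0035, 0, 0, 0, 0],
    [0.009, 0, -0.0035, 0, 0, 0, 0],
    [0.005, 0, -0.002, 0, 0, 0, 0],
    [0, 0, 0, 0, 0, 0, 0],
  ],
)

```text
clock: 9.3
ee_pos: [0.5835, 0.3285, 0.1782]
eef_rot: [-2.919, -1.16, -0.004]
contact_force: [-0.4, 0.2, -0.1]
opening: 0.0005
gripper_force: 0.0
```

```bash
python3 n.py "W(.0862,0,.1789)"
```

```text
t 9.3 pos [0.5835 0.3285 0.1782] loc [ 8.390e-02 -1.000e-04  1.782e-01] yaw err -0.01 tilt [ 0.0024  0.     -1.    ] F [-0.4  0.2 -0.1] op 0.0005
shift units in tool [ 0.009 -0.001 -0.003]
```

The push force dropped to zero, so the ball is probably past the catch. I nudge further to be sure it reaches the stop.

Request:
step_arm(
  targets=[
    [0.004, 0, -0.0016, 0, 0, 0, 0],
    [0.004, 0, -0.0016, 0, 0, 0, 0],
    [0.004, 0, -0.0016, 0, 0, 0, 0],
    [0.002, 0, -0.001, 0, 0, 0, 0],
    [0, 0, 0, 0, 0, 0, 0],
    [0, 0, 0, 0, 0, 0, 0],
    [0, 0, 0, 0, 0, 0, 0],
    [0, 0, 0, 0, 0, 0, 0],
    [0, 0, 0, 0, 0, 0, 0],
    [0, 0, 0, 0, 0, 0, 0],
  ],
)

```text
clock: 10.3
ee_pos: [0.5854, 0.33, 0.1794]
eef_rot: [2.919, 1.16, -0.0]
contact_force: [-1.2, -2.0, 1.5]
opening: 0.0007
gripper_force: 1.4
```

```bash
python3 n.py "W(.0862,0,.1789)"
```

```text
t 10.3 pos [0.5854 0.33   0.1794] loc [ 0.0863 -0.0003  0.1794] yaw err 0.0 tilt [-1.e-04  1.e-04 -1.e+00] F [-1.2 -2.   1.5] op 0.0007
shift units in tool [-0.    -0.001  0.002]
```

Request:
step_arm(
  targets=[
    [0.003, 0, -0.001, 0, 0, 0, 0],
    [0.003, 0, -0.001, 0, 0, 0, 0],
    [0.003, 0, -0.001, 0, 0, 0, 0],
    [0, 0, 0, 0, 0, 0, 0],
    [0, 0, 0, 0, 0, 0, 0],
    [0, 0, 0, 0, 0, 0, 0],
    [0, 0, 0, 0, 0, 0, 0],
    [0, 0, 0, 0, 0, 0, 0],
    [0, 0, 0, 0, 0, 0, 0],
    [0, 0, 0, 0, 0, 0, 0],
  ],
)

```text
clock: 11.3
ee_pos: [0.5865, 0.331, 0.1798]
eef_rot: [2.919, 1.16, -0.003]
contact_force: [-4.3, -3.5, 1.1]
opening: 0.0004
gripper_force: 2.5
```

```bash
python3 n.py "W(.0862,0,.1789)"; python3 - <<'E'
from h import *
p,d=eyes.snapshot("side"); a=p[150:300,270:420]; p,d=eyes.snapshot("top"); b=p[150:300,250:400]
cv2.imwrite("pics/both4.png",cv2.resize(np.hstack([a,b]),(800,400),interpolation=2))
E
```

```text
t 11.3 pos [0.5865 0.331  0.1798] loc [ 0.0878 -0.0003  0.1798] yaw err 0.01 tilt [-2.1e-03 -1.0e-04 -1.0e+00] F [-4.3 -3.5  1.1] op 0.0004
shift units in tool [-0.006 -0.001  0.004]
```

View pics/both4.png

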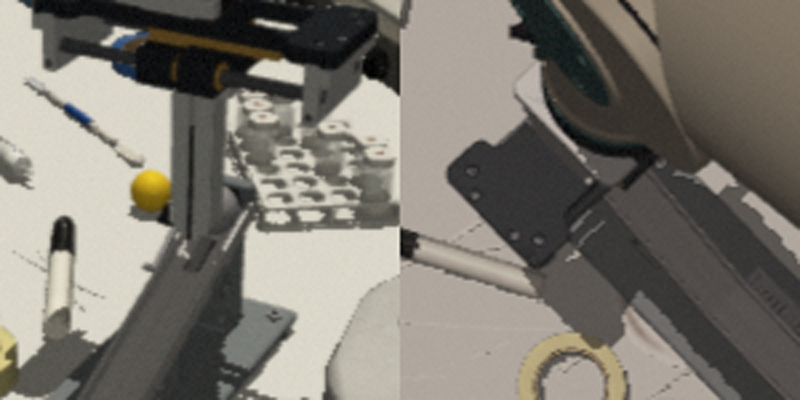

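Contact force is rising (5.6 N) against the stop. One more firm press, then I back off slowly.

Request:
step_arm(
  targets=[
    [0.004, 0, -0.001, 0, 0, 0, 0],
    [0.004, 0, -0.001, 0, 0, 0, 0],
    [0, 0, 0, 0, 0, 0, 0],
    [0, 0, 0, 0, 0, 0, 0],
    [0, 0, 0, 0, 0, 0, 0],
    [0, 0, 0, 0, 0, 0, 0],
    [0, 0, 0, 0, 0, 0, 0],
    [0, 0, 0, 0, 0, 0, 0],
    [0, 0, 0, 0, 0, 0, 0],
    [0, 0, 0, 0, 0, 0, 0],
  ],
)

```text
clock: 12.4
ee_pos: [0.5869, 0.3313, 0.1798]
eef_rot: [2.918, 1.159, -0.009]
contact_force: [-5.9, -5.5, 1.7]
opening: 0.0002
gripper_force: 3.9
```

```bash
python3 n.py "W(.0862,0,.1789)"
```

```text
t 12.4 pos [0.5869 0.3313 0.1798] loc [ 0.0883 -0.0004  0.1798] yaw err 0.01 tilt [-5.9e-03 -3.0e-04 -1.0e+00] F [-5.9 -5.5  1.7] op 0.0002
shift units in tool [-0.008 -0.001  0.003]
```

It is blocked hard: 2 mm commanded gave only 0.5 mm of motion. I back off slowly.

Request:
step_arm(
  targets=[
    [-0.006, 0, 0, 0, 0, 0, 0],
    [-0.006, 0, 0, 0, 0, 0, 0],
    [-0.006, 0, 0, 0, 0, 0, 0],
    [-0.006, 0, 0, 0, 0, 0, 0],
    [-0.006, 0, 0, 0, 0, 0, 0],
    [-0.006, 0, 0, 0, 0, 0, 0],
    [-0.006, 0, 0, 0, 0, 0, 0],
    [-0.006, 0, 0, 0, 0, 0, 0],
    [-0.006, 0, 0, 0, 0, 0, 0],
    [0, 0, 0, 0, 0, 0, 0],
  ],
)

```text
clock: 13.4
ee_pos: [0.5786, 0.3236, 0.1807]
eef_rot: [2.919, 1.16, -0.0]
contact_force: [-0.2, 0.4, 0.7]
opening: 0.0006
gripper_force: 0.0
```

```bash
python3 n.py "W(.0862,0,.1789)"; python3 - <<'E'
from h import *
p,d=eyes.snapshot("side"); a=p[170:280,290:400]
cv2.imwrite("pics/s5.png",cv2.resize(a,(550,550),interpolation=2))
E
```

```text
t 13.4 pos [0.5786 0.3236 0.1807] loc [ 0.0769 -0.0003  0.1807] yaw err 0.0 tilt [-0.e+00  1.e-04 -1.e+00] F [-0.2  0.4  0.7] op 0.0006
shift units in tool [ 0.037 -0.001  0.007]
```

View pics/s5.png

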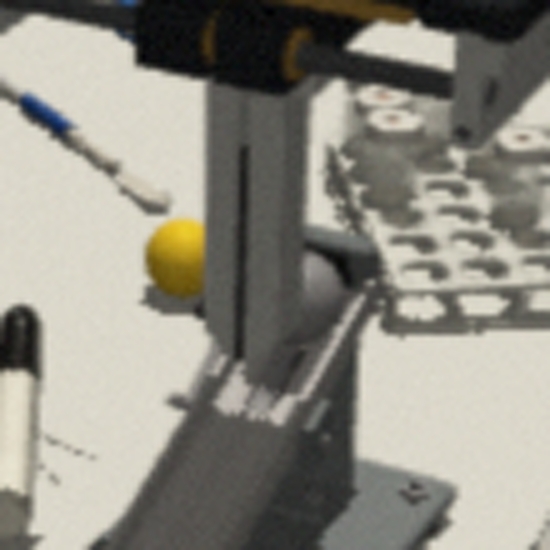

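The ball at (320,295) stays by the stop with no contact force, clear of the fingers. I withdraw back and up.

Request:
step_arm(
  targets=[
    [-0.03, 0, 0, 0, 0, 0, 0],
    [-0.05, 0, 0, 0, 0, 0, 0],
    [-0.08, 0, -0.05, 0, 0, 0, 0],
    [-0.08, 0, -0.1, 0, 0, 0, 0],
    [-0.08, 0, -0.12, 0, 0, 0, 0],
    [-0.1, 0, -0.12, 0, 0, 0, 0],
    [-0.1, 0, -0.12, 0, 0, 0, 0],
    [-0.1, 0, 0, 0, 0, 0, 0],
    [-0.1, 0, 0, 0, 0, 0, 0],
    [0, 0, 0, 0, 0, 0, 0],
  ],
)

```text
clock: 14.45
ee_pos: [0.4452, 0.1974, 0.3085]
eef_rot: [2.919, 1.157, -0.004]
contact_force: [-0.1, 0.4, -0.8]
opening: 0.0007
gripper_force: 0.0
```

```bash
python3 - <<'E'
from w import *
p,d=eyes.snapshot("side"); a=p[150:300,230:380]; q,d2=eyes.snapshot("top"); b=q[150:300,250:400]
cv2.imwrite("pics/both6.png",cv2.resize(np.hstack([a,b]),(800,400),interpolation=2))
s=W(.1092,0,.0869); print("seat px",pix("side",s),pix("top",s), robot.observe()['ee_pos'])
E
```

```text
seat px [349.33949785 228.39160868] [316.14833312 195.49377427] [0.44772328 0.19996563 0.30854696]
```

View pics/both6.png

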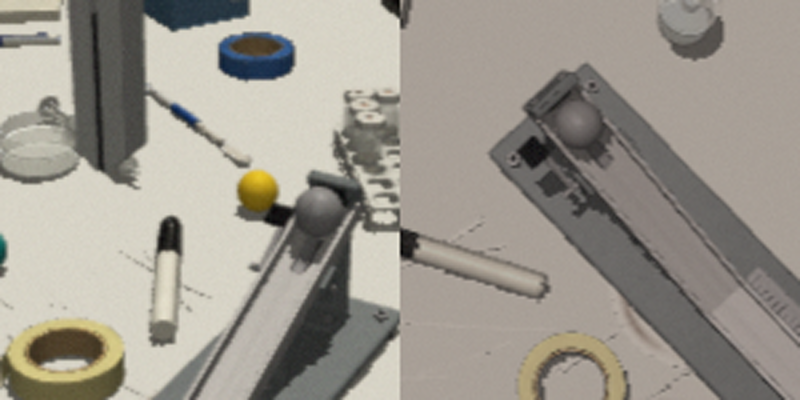

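The ball is parked at the stop with the hand well clear: side crop (320,212) is about pixel (350,229), against a predicted seat of (349,228). The tape roll, marker and bottle have not moved.

```bash
python3 -c "
from rig import finish_job
print(finish_job())"
```

```text
the job is handed in; nothing more can be done
None
```

I pushed the ball up the gutter to the stop, and it stayed there when the hand was taken away, so the catch appears to hold it; the things round the tester were not disturbed, and the job is handed in at about 14.5 s.

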